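# Lock the battery pack into its charging cradle

### The job

Lift the black tweezers off the charging cradle and lay them flat on the bench, clear of the cradle. Then fit the longer of the two battery packs: slip one of its ends in at a slant under the cradle's fixed lip, then rock the other end down until the pack lies flat on the pocket floor and the sprung catch has snapped back over it. Leave the short pack and the other things on the bench where they are.

Things in the scene. Friction and masses are not known exactly. Their poses are not given: they have to be found in the camera images.
- cradle: grey plastic charging cradle for one battery pack, fixed, base 166 x 66 mm. Origin on the bench under the middle of its pocket. x runs along the pocket from the end with the fixed lip (-x, nearer the robot) to the end with the sprung catch (+x); z up. A cable boss sticks out at the lip end to x = -92 mm; behind the catch it reaches x = +90 mm, guides beside the catch 50.5 mm above the bench
- pocket (a point): middle of the pocket's floor, 14 mm above the bench, axes as the cradle's. Pocket 103 mm long (x -51.5 to +51.5 mm) by 43 mm wide. Its side walls flare outward to 48 mm between their rims, which stand 9 mm above the floor; outer faces 30 mm either side of the middle. Under the catch the end stop is only 6 mm above the floor
- lip (a point): middle of the inner lower edge of the fixed lip: 45.5 mm to -x of the pocket's middle, 28 mm above its floor. The lip is 34 mm wide and reaches 6 mm in over the pocket from the top of the end wall (55 mm wide, inner face at x = -51.5 mm), whose top is 46.5 mm above the bench
- catch (a joint): sliding black catch, 24 mm wide, in m: 0 closed (starts there), up to 0.014 pushed back along the cradle's +x. Spring 0.8 N at 0, 1.6 N at 0.006. Top 57 mm above the bench. Its front is a ramp 56 degrees steep, from the tip up to x = +53.5 mm at the top, so that a pack pressed down on it with about 5 N pushes it back; then it snaps closed over the pack
- catch_tip (a point): front edge of the catch, the foot of its ramp: when closed 45.8 mm to +x of the pocket's middle (5.7 mm over the pocket) and 31.5 mm above the pocket's floor; the catch's underside is 28.5 mm above the floor, so a seated pack lies below it with 2.5 mm to spare. Overhead: the front of a fixed air duct is about 0.15 m behind the pocket's middle, 0.32 to 0.44 m above the bench
- pack_long: the longer battery pack, a black plastic block 100 (x) x 40 (y) x 26 (z) mm, about 0.24 kg, both ends alike. Origin in the middle of its underside. Lies flat on the bench nearer than the cradle and to its left or to its right, the short one on the other side
- pack_short: the shorter battery pack, same look and section, 70 (x) x 40 (y) x 26 (z) mm; to be left alone. Origin in the middle of its underside
- tweezers: black tweezers, 12 (x) x 122 (y) x 9 (z) mm, 0.02 kg, solid as one bar; at the start they lie across the pocket, crosswise on the rims of its side walls. Origin in the middle of their underside
- flux_tin: open round tin, 74 mm across, 26 mm high; bystander, loose. Origin under its middle
- masking_tape: roll of masking tape lying flat, 100 mm across, 25 mm high; bystander, loose. Origin under its middle
- drink_can: drink can, upright, 66 mm across, 115 mm high; bystander, loose. Origin under its middle
- green_board: small green circuit board, 50 (x) x 70 (y) x 16 (z) mm; bystander, loose. Origin under its middle
- bottle: white dropper bottle, upright, 41 mm across, 128 mm high; bystander, loose. Origin under its middle
- mat (a point): middle of the top of the cutting mat to the left of the cradle: flat, fixed, 297 x 370 x 3 mm, long side turned about 16 degrees clockwise (seen from above) from the y direction; the green board and the bottle stand on it. It counts as bench
- lamp (a point): middle of the big round white head of the magnifier lamp, a fixed obstacle: a disc 245 mm across and 27 mm thick, its right edge (-y) tilted down 36 degrees, so that it spans 0.23 to 0.39 m above the bench. Its holder and arm run from the head's left side (about 20 mm nearer the robot, 0.15 m to the left, 0.1 m higher than the head's middle) to the left rear. Pass in front of it

How it is judged:
By the outcome, as a careful person would: the job done as asked, in the order asked, and still so for the second after the job is handed in, with the robot touching nothing.
It also fails if it takes over 58 s, if anything falls off the work surface, if the arm or the gripper's body presses on something with over 40 N, if the wrist force passes 120 N, or if a joint passes its speed limit or range.

### The arm

A 6-joint arm with a two-finger parallel gripper is mounted at the origin on a cart in front of the work surface, level with it; the furniture and walls round the work are solid. World frame = base frame: x ahead of the robot, y to its left, z up, the work surface at z = 0. Lengths are in m, angles in rad, forces in N, time in s.
With the tool pointing down it reaches from about 0.3 to 0.775 m from the base axis. Payload 14.6 kg.
Tool frame: the origin (TCP) lies midway between the tips of the shut fingers; the grasp point (between the pads) lies 19 mm behind it (grasp_offset is the distance from the TCP to the grasp point, in m); z points along the fingers, y is the line along which they close (so a half turn about z gives the same grasp; the last joint's range is limited). The gripper opens to 85 mm and grips with 20 to 120 N. Pads are 22 mm wide; open, the fingers measure 114 mm over their backs; the gripper's body (76 mm by 85 mm) begins 54 mm behind the grasp point. The pads swing forward as they close: fully open they stand 13 mm farther back than shut.
Start: joints at [1.195, 0.3, 1.521, -0, 1.321, -0.067], TCP at [0.167, 0.524, 0.231] pointing down, gripper open.
Joint ranges: [-3.03, 3.03], [-0.79, 2.21], [0.23, 2.52], [-1.04, 4.18], [0, 3.07], [-2.55, 2.55]. Speed limits (rad/s): [2.22, 2.22, 2.57, 3.14, 3.14, 3.14].

### API

Orientations are given as a unit quaternion [w, x, y, z].
In Python, from rig import sense, get_image, get_calibration, close_job, boxes_of, masks_of, place_of, grasp_offset gives the robot as it stands.
- The arm moves only by the shell command python3 -m crank 'ROWS'. ROWS is JSON, a list of rows, each an object of numbers: "x", "y", "z": the shift along the tool's x, y, z in units of 25 mm (1.0 is 25 mm); "turn": the turn about the tool's z in units of 5 degrees (1.0 is 5 degrees); "gripper": the opening, from -1 (shut) to 1 (fully open). In form: [{"x": .., "y": .., "z": .., "turn": .., "gripper": ..}, ...]. A call has exactly 8 rows; each row shifts and turns the commanded pose from where the row before left it, along the tool's axes as they then stand; what a row does not reach is not made up. A row lasts 1/12 s, in which the tool goes at most 41.7 mm and 7.16 degrees, less where a joint would pass 70% of its speed; a pose out of reach is approached as far as the arm can. A call is refused whole if a number of a shift passes 1 or a number of a turn 1, either way. A call with a gripper value outside its range is refused whole. The fingers move at their own pace and stop on an object; the grip force is fixed at half the most. Time passes only in rows, so rows that do not move let the fingers close, or fill a call up. It gives the time, the measured TCP pose, the force, the opening and the grip force at its end, in the units of the state.
- sense(): the state, without advancing time (a new reading comes with each control period).
- get_image(name): name is "scene" or "side" or "wrist"; returns the picture (480x640x3 uint8, red, green, blue); there is no depth.
- get_calibration(name): a dict with "mtx" (3x3 intrinsics, pixels), "R" (3x3) and "t" (3): a world point X has camera coordinates R X + t. Camera axes: x right, y down, z forward; pixel columns grow to the right and rows downward; lengths in m; the calibration is good to about 2 mm. A picture is of the moment at which its call begins: read the wrist's pose just before it. get_calibration takes no time and is no camera call; for the wrist camera it gives the pose at the moment of the call.
- close_job(): hands the job in; it is judged then, once.
Trained networks look in the newest picture that a camera, given by its name, has taken for a name from the list of things; names that differ only in an ending like _2 or _b are one class to them, and where a whole thing is asked for, a point or a joint stands for the part that bears it (a point fixed in the world has none). Each returns a list of dicts, best first, with "p" (0 to 1); they miss things now and then, are a little off and sometimes report something else, mostly with a low value. They report only what shows in the picture. A call takes as long as a camera call.
- boxes_of(camera, query): "at" ([x, y, z] in m, in the coordinates of the camera as it stood for that picture, good to about 4 mm: the middle of the surface that is visible of it).
- masks_of(camera, query): "pixels" (480x640 bool, what is visible of it).
- place_of(camera, query): "at" ([x, y, z] in m, in the coordinates of the camera as it stood for that picture, good to about 4 mm: a listed point, or the origin of a listed thing).
The state is a dict: "clock": time; "joint_positions": joint angles; "qvel": joint speeds; "tau": joint torques, N m; "position": TCP position; "tool_rot": TCP orientation; "ft_force": force on the tool from outside, world axes, zero at the start; "wrist_torque": the same for the moment, N m; "finger_gap": finger opening in m; "finger_force": force on a finger pad.
Only numpy, scipy, OpenCV 4.12 (cv2) and the standard library are available. Lean on these libraries where they do the work, as an engineer would, in place of code of your own. Each camera call takes 0.05 s, during which the arm holds its last target. There are 200 camera calls.

## Working session

There is one attempt and no reset: what is moved stays moved. The work goes in short steps, Python scripts to look and compute and a shell command to move; the robot and the scene stay as the last step left them, time stands still between calls to the robot, and variables do not carry over. Pictures are saved under pics/ and viewed, at most 10 in all, crops included, and the job is handed in when it is done.

```bash
mkdir -p pics; ls; cat > h.py <<'E'
import numpy as np, cv2, json
from scipy.spatial.transform import Rotation as Ro
from rig import *
def w(cam,at,c=None):
    c=c or get_calibration(cam); return np.array(c["R"]).T@(np.array(at)-np.array(c["t"]))
def see(cam,names,f=place_of):
    c=get_calibration(cam); im=get_image(cam); out={}
    for n in names:
        for r in f(cam,n)[:2]:
            print(cam,n,round(r["p"],2),np.round(w(cam,r["at"],c),4))
    return im,c
def save(im,n): cv2.imwrite("pics/"+n,im[:,:,::-1])
def st():
    s=sense(); R=Ro.from_quat(np.roll(s["tool_rot"],-1)).as_matrix()
    print(round(s["clock"],2),np.round(s["position"],4),"F",np.round(s["ft_force"],1),"gap",round(s["finger_gap"],4),s["finger_force"]);print(np.round(R,3)); return s,R
E
python3 - <<'E'
from h import *
s,R=st();print(grasp_offset)
N=["pack_long","pack_short","tweezers","cradle","pocket","lip","catch_tip"]
for cam in("scene","side","wrist"):
    im,c=see(cam,N);save(im,cam+"0.png");print(np.round(w(cam,[0,0,0],c),3))
E
```

```text
pics
0.0 [0.1671 0.5238 0.2307] F [-0.4 -0.2 -0.5] gap 0.0855 0.0
[[-0.953  0.304 -0.   ]
 [ 0.304  0.953 -0.001]
 [ 0.    -0.001 -1.   ]]
0.0187
scene pack_long 0.9 [ 0.4615 -0.1759 -0.0029]
scene pack_short 0.92 [ 0.4546 -0.4078 -0.0045]
scene tweezers 0.53 [ 0.6155 -0.2971  0.025 ]
scene tweezers 0.53 [ 0.6624 -0.2919  0.0417]
scene cradle 0.57 [ 0.6195 -0.2962 -0.0027]
scene cradle 0.41 [ 0.5704 -0.2936  0.0422]
scene pocket 0.96 [ 0.6167 -0.2899  0.0133]
scene pocket 0.64 [5.386e-01 9.930e-02 5.000e-04]
scene lip 0.57 [ 0.5695 -0.2946  0.0409]
scene lip 0.53 [ 0.4621 -0.1777  0.0026]
scene catch_tip 0.47 [ 0.657  -0.2897  0.0437]
[-0.165 -0.608  0.678]
side pack_long 0.73 [ 0.4657 -0.1771  0.0061]
side pack_long 0.52 [ 6.079e-01 -4.791e-01 -6.000e-04]
side pack_short 0.61 [ 0.4587 -0.4086  0.0072]
side tweezers 0.67 [ 0.6153 -0.2936  0.0233]
side cradle 0.75 [0.4241 0.0823 0.0052]
side cradle 0.6 [ 0.6173 -0.2881  0.0009]
side pocket 0.89 [ 0.6155 -0.2899  0.0108]
side lip 0.86 [ 0.5688 -0.2899  0.0422]
side catch_tip 0.66 [ 0.6641 -0.2897  0.0504]
side catch_tip 0.56 [ 0.5685 -0.2926  0.0432]
[ 0.55  -0.998  0.488]
[0.09  0.548 0.374]
```

View pics/scene0.png

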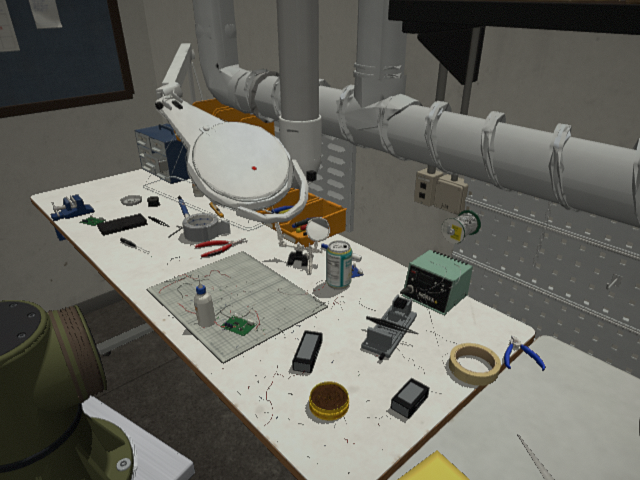

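View pics/side0.png

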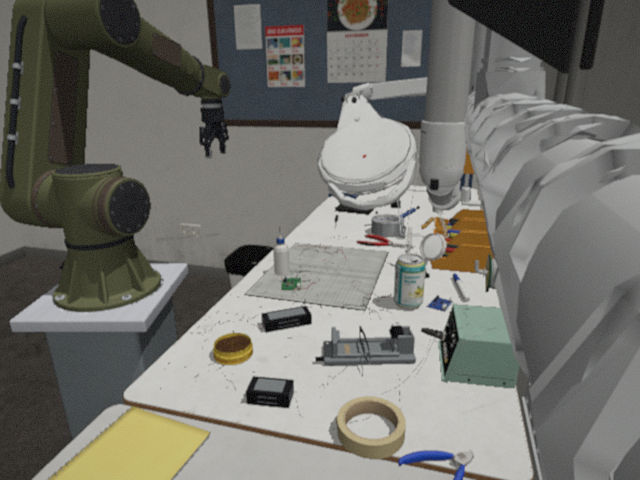

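```bash
python3 - <<'E'
from h import *
for cam in("scene","side"):
    see(cam,["flux_tin","masking_tape","drink_can","lamp","green_board","bottle","mat"])
# footprints: mask top-plane projections
for cam in("scene","side"):
    c=get_calibration(cam);get_image(cam);K=np.array(c["mtx"]);Rm=np.array(c["R"]);C=w(cam,[0,0,0],c)
    for n,z in(("pack_long",.026),("pack_short",.026),("tweezers",.032)):
        r=masks_of(cam,n)
        if not r: continue
        m=r[0]["pixels"].astype(np.uint8)
        cs,_=cv2.findContours(m,0,2);q=max(cs,key=cv2.contourArea)[:,0].astype(float)
        d=(np.linalg.inv(K)@np.c_[q,np.ones(len(q))].T).T@Rm
        P=C+d*((z-C[2])/d[:,2])[:,None]
        b=cv2.minAreaRect(P[:,:2].astype(np.float32)*1000);print(cam,n,round(r[0]["p"],2),m.sum(),np.round(b[0]),np.round(b[1]),round(b[2],1), np.round(cv2.boxPoints(b)).tolist())
E
```

```text
scene flux_tin 0.6 [ 0.3677 -0.2851 -0.0035]
scene masking_tape 0.72 [ 0.6134 -0.4775 -0.0024]
scene masking_tape 0.43 [ 0.6182 -0.2974  0.0215]
scene drink_can 0.94 [ 0.7307 -0.0919 -0.0029]
scene drink_can 0.33 [ 0.3698 -0.2855 -0.0038]
scene green_board 0.87 [ 0.4578  0.0094 -0.0044]
scene green_board 0.32 [0.43   0.0828 0.0006]
scene bottle 0.86 [ 0.4241  0.0839 -0.0037]
scene bottle 0.57 [ 0.618  -0.2924 -0.    ]
scene mat 0.72 [5.389e-01 9.700e-02 2.000e-04]
side flux_tin 0.57 [ 3.715e-01 -2.837e-01  3.000e-04]
side masking_tape 0.76 [ 0.6077 -0.4772  0.001 ]
side masking_tape 0.33 [ 0.6175 -0.2936  0.0245]
side drink_can 0.73 [ 0.7286 -0.0893  0.003 ]
side drink_can 0.51 [ 0.6612 -0.2899  0.0481]
side green_board 0.64 [0.4525 0.0121 0.0005]
side bottle 0.75 [0.4275 0.0802 0.0035]
side bottle 0.61 [ 0.5681 -0.2901  0.042 ]
side mat 0.7 [0.5418 0.0967 0.0022]
scene pack_short 0.52 1352 [ 595. -484.] [121.  97.] 13.2 [[525.0, -451.0], [547.0, -545.0], [665.0, -518.0], [643.0, -423.0]]
scene tweezers 0.56 241 [ 609. -292.] [ 21. 106.] 2.9 [[596.0, -239.0], [601.0, -345.0], [622.0, -344.0], [616.0, -238.0]]
side pack_long 0.83 965 [ 464. -195.] [107.  80.] 21.0 [[400.0, -177.0], [428.0, -251.0], [528.0, -213.0], [500.0, -139.0]]
side pack_short 0.57 1236 [ 457. -423.] [67. 76.] 80.9 [[414.0, -450.0], [490.0, -462.0], [500.0, -396.0], [425.0, -384.0]]
side tweezers 0.62 99 [ 617. -282.] [ 8. 85.] 10.5 [[605.0, -241.0], [621.0, -324.0], [629.0, -322.0], [614.0, -239.0]]
```

The scene view shows the long pack at about (307,352), the short pack at (408,398), and the cradle with the tweezers across it at (388,328). The side view shows the same layout, and the lamp's red dot is at (254,168) in scene and (364,155) in side. I'll triangulate the lamp before moving.

```bash
cat >> h.py <<'E'
def tri(pa,pb,A="scene",B="side",ca=None,cb=None):
    ca=ca or get_calibration(A);cb=cb or get_calibration(B)
    M=[np.array(c["mtx"])@np.c_[np.array(c["R"]),np.array(c["t"])] for c in(ca,cb)]
    X=cv2.triangulatePoints(M[0],M[1],np.array(pa,float).reshape(2,1),np.array(pb,float).reshape(2,1))[:,0];return X[:3]/X[3]
def go(t,yaw=None):
    s,R=st();d=R.T@(np.array(t)-s["position"])/.025
    ya=np.degrees(np.arctan2(R[1,1],R[0,1]));print("units x,y,z",np.round(d,2),"y-axis angle",round(ya,1),"" if yaw is None else "turn units %.2f"%((ya-yaw)/5))
E
python3 - <<'E'
from h import *
print(tri((254,168),(364,155)), tri((402,300),(398,340)))
go([.47,-.22,.25],0)
E
```

```text
[0.63875656 0.08571423 0.31042926] [ 0.68074758 -0.29138589  0.04413896]
2.4 [0.1671 0.524  0.2313] F [-0. -1. -0.] gap 0.0852 0.0
[[-0.953  0.304  0.   ]
 [ 0.304  0.953  0.   ]
 [-0.     0.    -1.   ]]
units x,y,z [-20.58 -24.67  -0.75] y-axis angle 72.3 turn units 14.46
```

```bash
R='{"x":-0.84,"y":-1,"z":0,"turn":0,"gripper":1}'; for i in 1; do python3 -m crank '[{"x":-0.84,"y":-1,"z":0,"turn":0,"gripper":1},{"x":-0.84,"y":-1,"z":0,"turn":0,"gripper":1},{"x":-0.84,"y":-1,"z":0,"turn":0,"gripper":1},{"x":-0.84,"y":-1,"z":0,"turn":0,"gripper":1},{"x":-0.84,"y":-1,"z":0,"turn":0,"gripper":1},{"x":-0.84,"y":-1,"z":0,"turn":0,"gripper":1},{"x":-0.84,"y":-1,"z":0,"turn":0,"gripper":1},{"x":-0.84,"y":-1,"z":0,"turn":0,"gripper":1}]'; done
python3 -m crank '[{"x":-0.84,"y":-1,"z":0,"turn":0,"gripper":1},{"x":-0.84,"y":-1,"z":0,"turn":0,"gripper":1},{"x":-0.84,"y":-1,"z":0,"turn":0,"gripper":1},{"x":-0.84,"y":-1,"z":0,"turn":0,"gripper":1},{"x":-0.84,"y":-1,"z":0,"turn":0,"gripper":1},{"x":-0.84,"y":-1,"z":0,"turn":0,"gripper":1},{"x":-0.84,"y":-1,"z":0,"turn":0,"gripper":1},{"x":-0.84,"y":-1,"z":0,"turn":0,"gripper":1}]'
python3 -m crank '[{"x":-0.84,"y":-1,"z":0,"turn":0,"gripper":1},{"x":-0.84,"y":-1,"z":0,"turn":0,"gripper":1},{"x":-0.84,"y":-1,"z":0,"turn":0,"gripper":1},{"x":-0.84,"y":-1,"z":0,"turn":0,"gripper":1},{"x":-0.84,"y":-1,"z":0,"turn":0,"gripper":1},{"x":-0.84,"y":-1,"z":0,"turn":0,"gripper":1},{"x":-0.84,"y":-1,"z":0,"turn":0,"gripper":1},{"x":0,"y":0,"z":0,"turn":0,"gripper":1}]'
python3 - <<'E'
from h import *
go([.62,-.29,.12],0)
im,c=see("wrist",["pack_long","pack_short","tweezers","cradle","pocket","lip","catch_tip"]);save(im,"w1.png");print(np.round(w("wrist",[0,0,0],c),3))
E
```

```text
clock: 3.07
position: [0.2666, 0.2809, 0.2314]
tool_rot: [0.0, 0.154, 0.988, 0.0]
ft_force: [0.6, 0.7, -0.9]
finger_gap: 0.085
finger_force: 0.0
clock: 3.73
position: [0.366, 0.0391, 0.2316]
tool_rot: [0.0, 0.154, 0.988, 0.0]
ft_force: [0.6, 1.2, 0.0]
finger_gap: 0.085
finger_force: 0.0
clock: 4.4
position: [0.4536, -0.1746, 0.2309]
tool_rot: [0.0, 0.155, 0.988, -0.0]
ft_force: [0.4, -0.3, -0.1]
finger_gap: 0.0856
finger_force: 0.0
4.4 [ 0.4536 -0.1746  0.2309] F [ 0.4 -0.3 -0.1] gap 0.0856 0.0
[[-0.952  0.307  0.   ]
 [ 0.307  0.952 -0.001]
 [-0.    -0.001 -1.   ]]
units x,y,z [-7.75 -2.35  4.44] y-axis angle 72.1 turn units 14.43
wrist pack_long 0.9 [ 4.53e-01 -1.77e-01 -1.00e-04]
wrist pack_long 0.49 [ 0.567  -0.288   0.0409]
wrist pack_short 0.7 [ 0.4545 -0.4092 -0.0014]
wrist pack_short 0.48 [0.4304 0.0765 0.0056]
wrist tweezers 0.57 [ 0.613  -0.2957  0.0197]
wrist pocket 0.64 [ 0.6129 -0.296   0.0145]
wrist catch_tip 0.81 [ 0.6614 -0.2876  0.0465]
[ 0.376 -0.15   0.373]
```

View pics/w1.png

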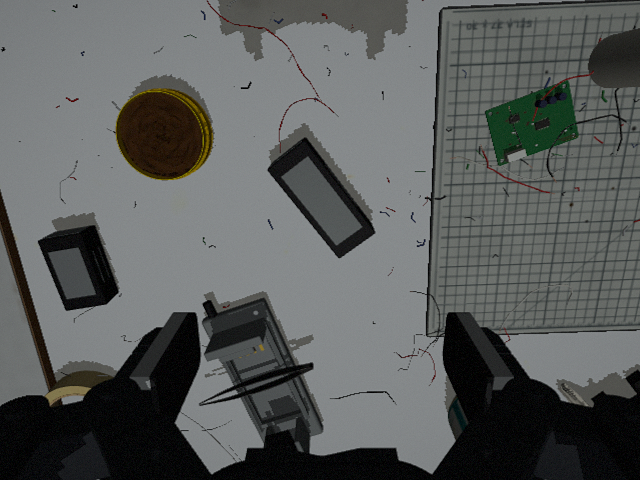

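The wrist view shows the long pack (corners ≈ (305,140), (268,167), (338,257), (373,230)), the cradle from (205,300) to (320,435), and the tweezers from (200,403) to (312,367). I'll project these to get yaws and positions.

```bash
cat >> h.py <<'E'
def pix(q,z,c):
    q=np.atleast_2d(np.array(q,float));C=-np.array(c["R"]).T@np.array(c["t"])
    d=(np.linalg.inv(c["mtx"])@np.c_[q,np.ones(len(q))].T).T@np.array(c["R"]);return C+d*((z-C[2])/d[:,2])[:,None]
E
python3 - <<'E'
from h import *
c=get_calibration("wrist")
print("pack",np.round(pix([(305,140),(268,167),(338,257),(373,230)],.026,c),4))
print("tw",np.round(pix([(200,403),(312,367)],.028,c),4))
print("crad lip-end corners",np.round(pix([(203,320),(265,298),(323,428)],.01,c),4))
print("lip wall top",np.round(pix([(206,355),(272,325)],.0465,c),4))
go([.614,-.292,.12],0)
get_image("wrist")
for n in("pack_long","tweezers","cradle"):
    for r in masks_of("wrist",n)[:1]:
        m=r["pixels"].astype(np.uint8);q=max(cv2.findContours(m,0,2)[0],key=cv2.contourArea)[:,0]
        b=cv2.minAreaRect(pix(q,dict(pack_long=.026,tweezers=.028,cradle=.014)[n],c)[:,:2].astype(np.float32)*1000);print(n,r["p"],b)
im=cv2.getRectSubPix(get_image("side"),(120,80),(368,340));save(cv2.resize(im,(720,480),interpolation=2),"sc.png")
E
```

```text
pack [[ 0.406  -0.1692  0.026 ]
 [ 0.4175 -0.205   0.026 ]
 [ 0.5107 -0.1733  0.026 ]
 [ 0.4959 -0.1373  0.026 ]]
tw [[ 0.6166 -0.3479  0.028 ]
 [ 0.6104 -0.2297  0.028 ]]
crad lip-end corners [[ 0.54   -0.318   0.01  ]
 [ 0.5359 -0.2528  0.01  ]
 [ 0.6986 -0.2464  0.01  ]]
lip wall top [[ 0.5571 -0.3118  0.0465]
 [ 0.5462 -0.2452  0.0465]]
4.8 [ 0.4525 -0.1699  0.2315] F [ 0.5 -0.2  0.5] gap 0.0855 0.0
[[-0.953  0.303  0.   ]
 [ 0.303  0.953 -0.   ]
 [-0.    -0.    -1.   ]]
units x,y,z [-7.63 -2.7   4.47] y-axis angle 72.4 turn units 14.47
pack_long 0.86 ((458.3139343261719, -175.1730499267578), (101.14498901367188, 42.34326934814453), 19.65868377685547)
tweezers 0.59 ((613.5678100585938, -293.45318603515625), (19.0908203125, 121.33160400390625), 7.556486129760742)
cradle 0.84 ((567.4188232421875, -294.6358642578125), (96.81571960449219, 80.8396224975586), 1.855230689048767)
```

```bash
python3 -m crank '[{"x":-0.95,"y":-0.34,"z":0.25,"turn":0,"gripper":0.5},{"x":-0.95,"y":-0.34,"z":0.25,"turn":0,"gripper":0.5},{"x":-0.95,"y":-0.34,"z":0.25,"turn":0,"gripper":0},{"x":-0.95,"y":-0.34,"z":0.25,"turn":0,"gripper":-0.1},{"x":-0.95,"y":-0.34,"z":0.25,"turn":0,"gripper":-0.1},{"x":-0.95,"y":-0.34,"z":0.25,"turn":0,"gripper":-0.1},{"x":-0.95,"y":-0.34,"z":0.25,"turn":0,"gripper":-0.1},{"x":-0.95,"y":-0.34,"z":0.25,"turn":0,"gripper":-0.1}]' | head -2
python3 -m crank '[{"x":0,"y":0,"z":0.2,"turn":1,"gripper":-0.1},{"x":0,"y":0,"z":0.2,"turn":1,"gripper":-0.1},{"x":0,"y":0,"z":0.2,"turn":1,"gripper":-0.1},{"x":0,"y":0,"z":0.2,"turn":1,"gripper":-0.1},{"x":0,"y":0,"z":0.2,"turn":1,"gripper":-0.1},{"x":0,"y":0,"z":0.2,"turn":1,"gripper":-0.1},{"x":0,"y":0,"z":0.2,"turn":1,"gripper":-0.1},{"x":0,"y":0,"z":0.2,"turn":1,"gripper":-0.1}]' | head -2
python3 -m crank '[{"x":0,"y":0,"z":0.2,"turn":1,"gripper":-0.1},{"x":0,"y":0,"z":0.2,"turn":1,"gripper":-0.1},{"x":0,"y":0,"z":0.2,"turn":1,"gripper":-0.1},{"x":0,"y":0,"z":0.2,"turn":1,"gripper":-0.1},{"x":0,"y":0,"z":0.2,"turn":1,"gripper":-0.1},{"x":0,"y":0,"z":0,"turn":0.9,"gripper":-0.1},{"x":0,"y":0,"z":0,"turn":0,"gripper":-0.1},{"x":0,"y":0,"z":0,"turn":0,"gripper":-0.1}]' | head -2
python3 - <<'E'
from h import *
im,c=see("wrist",["tweezers","cradle","pocket","lip","catch_tip"]);save(im,"w2.png")
go([.6135,-.290,.022],3)
E
```

```text
clock: 5.72
position: [0.6137, -0.2938, 0.1807]
clock: 6.38
position: [0.6129, -0.2931, 0.1409]
clock: 7.05
position: [0.6129, -0.2931, 0.1163]
wrist tweezers 0.84 [ 0.614  -0.2935  0.022 ]
wrist cradle 0.77 [ 0.6139 -0.2912  0.0048]
wrist pocket 0.75 [ 0.6141 -0.2935  0.0161]
wrist lip 0.94 [ 0.567  -0.2921  0.0417]
wrist catch_tip 0.57 [ 0.6578 -0.2881  0.0461]
7.35 [ 0.6129 -0.2932  0.1164] F [-1.1 -0.1  0.1] gap 0.0386 0.0
[[-0.05   0.999  0.   ]
 [ 0.999  0.05  -0.   ]
 [-0.     0.    -1.   ]]
units x,y,z [0.13 0.03 3.78] y-axis angle 2.9 turn units -0.03
```

View pics/w2.png

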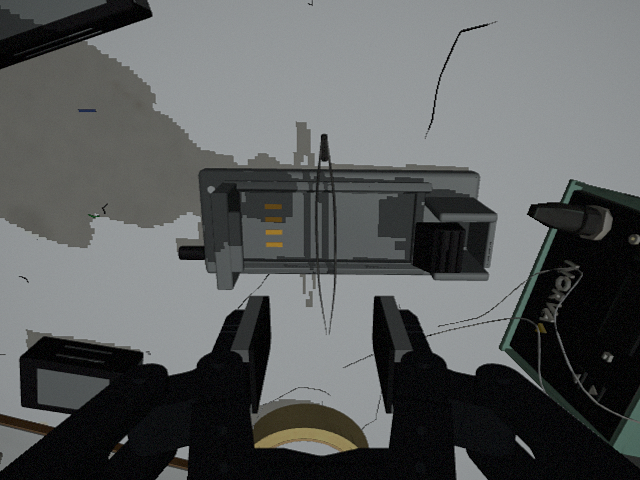

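The view shows the cradle nearly aligned with the image (base's far edge from (200,170) to (478,172), pocket from x=243 to 413), with the tweezers from (324,137) to (328,333) between the fingers.

```bash
python3 - <<'E'
from h import *
c=get_calibration("wrist")
p=lambda n,q,z:print(n,np.round(pix(q,z,c)[:,:2],4).tolist())
p("tw",[(324,137),(328,333)],.028)
p("rim far",[(243,183),(413,184)],.023); p("rim near",[(243,271),(413,272)],.023)
p("base far edge z.0/.01",[(203,171),(476,173)],.01)
p("lip wall top inner",[(242,184),(242,284)],.0465)
p("lip outer",[(217,186),(217,289)],.0465)
p("boss",[(179,253)],.01)
E
python3 -m crank '[{"x":0,"y":0,"z":0.6,"turn":0,"gripper":-0.1},{"x":0,"y":0,"z":0.6,"turn":0,"gripper":-0.1},{"x":0,"y":0,"z":0.6,"turn":0,"gripper":-0.1},{"x":0,"y":0,"z":0.6,"turn":0,"gripper":-0.1},{"x":0,"y":0,"z":0.6,"turn":0,"gripper":-0.1},{"x":0,"y":0,"z":0.6,"turn":0,"gripper":-0.1},{"x":0,"y":0,"z":0.1,"turn":0,"gripper":-0.1},{"x":0,"y":0,"z":0,"turn":0,"gripper":-0.1}]'
python3 -m crank '[{"x":0,"y":0,"z":0,"turn":0,"gripper":-1},{"x":0,"y":0,"z":0,"turn":0,"gripper":-1},{"x":0,"y":0,"z":0,"turn":0,"gripper":-1},{"x":0,"y":0,"z":0,"turn":0,"gripper":-1},{"x":0,"y":0,"z":0,"turn":0,"gripper":-1},{"x":0,"y":0,"z":0,"turn":0,"gripper":-1},{"x":0,"y":0,"z":0,"turn":0,"gripper":-1},{"x":0,"y":0,"z":0,"turn":0,"gripper":-1}]'
```

```text
tw [[0.6104, -0.2359], [0.6191, -0.3548]]
rim far [[0.5663, -0.264], [0.6619, -0.2597]]
rim near [[0.5659, -0.3179], [0.6682, -0.3133]]
base far edge z.0/.01 [[0.5405, -0.2608], [0.7011, -0.2539]]
lip wall top inner [[0.5699, -0.2595], [0.5695, -0.3152]]
lip outer [[0.5572, -0.2612], [0.5557, -0.3189]]
boss [[0.5236, -0.3134]]
clock: 8.02
position: [0.6125, -0.2929, 0.0226]
tool_rot: [-0.001, 0.69, 0.724, -0.0]
ft_force: [0.2, -0.2, -0.4]
finger_gap: 0.0384
finger_force: 0.0
clock: 8.68
position: [0.6134, -0.2934, 0.0248]
tool_rot: [0.001, 0.69, 0.724, 0.0]
ft_force: [0.2, -0.3, 5.8]
finger_gap: 0.0102
finger_force: 61.4
```

```bash
python3 -m crank '[{"x":0,"y":0,"z":-0.3,"turn":0,"gripper":-1},{"x":0,"y":0,"z":-0.4,"turn":0,"gripper":-1},{"x":0,"y":0,"z":-0.4,"turn":0,"gripper":-1},{"x":0,"y":0,"z":-0.4,"turn":0,"gripper":-1},{"x":0,"y":0,"z":-0.4,"turn":0,"gripper":-1},{"x":0,"y":0,"z":-0.4,"turn":0,"gripper":-1},{"x":0,"y":0,"z":-0.2,"turn":0,"gripper":-1},{"x":0,"y":0,"z":0,"turn":0,"gripper":-1}]' 
python3 -m crank '[{"x":0.5,"y":0.05,"z":0,"turn":0,"gripper":-1},{"x":0.7,"y":0.1,"z":0,"turn":0,"gripper":-1},{"x":0.7,"y":0.1,"z":0,"turn":0,"gripper":-1},{"x":0.7,"y":0.1,"z":0,"turn":0,"gripper":-1},{"x":0.7,"y":0.1,"z":0,"turn":0,"gripper":-1},{"x":0.7,"y":0.1,"z":0,"turn":0,"gripper":-1},{"x":0.3,"y":0,"z":0,"turn":0,"gripper":-1},{"x":0,"y":0,"z":0,"turn":0,"gripper":-1}]' | head -6
python3 -m crank '[{"x":0,"y":0,"z":0,"turn":0.6,"gripper":-1},{"x":0,"y":0,"z":0,"turn":1,"gripper":-1},{"x":0,"y":0,"z":0,"turn":1,"gripper":-1},{"x":0,"y":0,"z":0,"turn":1,"gripper":-1},{"x":0,"y":0,"z":0,"turn":1,"gripper":-1},{"x":0,"y":0,"z":0,"turn":1,"gripper":-1},{"x":0,"y":0,"z":0,"turn":1,"gripper":-1},{"x":0,"y":0,"z":0,"turn":1,"gripper":-1}]' | head -6
python3 -m crank '[{"x":0,"y":0,"z":0.2,"turn":1,"gripper":-1},{"x":0,"y":0,"z":0.3,"turn":1,"gripper":-1},{"x":0,"y":0,"z":0.3,"turn":1,"gripper":-1},{"x":0,"y":0,"z":0.3,"turn":1,"gripper":-1},{"x":0,"y":0,"z":0.3,"turn":1,"gripper":-1},{"x":0,"y":0,"z":0.3,"turn":1,"gripper":-1},{"x":0,"y":0,"z":0.2,"turn":1,"gripper":-1},{"x":0,"y":0,"z":0,"turn":0,"gripper":-1}]'
python3 - <<'E'
from h import *
go([.63,-.185,.003],-70.3)
save(get_image("side")[230:430,260:520].repeat(3,0).repeat(3,1),"s3.png")
E
```

```text
clock: 9.35
position: [0.6134, -0.2934, 0.0881]
tool_rot: [0.001, 0.69, 0.724, 0.0]
ft_force: [-0.4, -0.2, 1.0]
finger_gap: 0.0103
finger_force: 60.7
clock: 10.02
position: [0.6214, -0.1822, 0.086]
tool_rot: [-0.0, 0.689, 0.725, -0.0]
ft_force: [0.5, -0.1, 0.2]
finger_gap: 0.0102
finger_force: 60.7
clock: 10.68
position: [0.6212, -0.1854, 0.0861]
tool_rot: [-0.0, 0.889, 0.458, -0.0]
ft_force: [0.2, 0.3, 0.0]
finger_gap: 0.0101
finger_force: 60.7
clock: 11.35
position: [0.6206, -0.1852, 0.0374]
tool_rot: [-0.0, 0.985, 0.17, -0.001]
ft_force: [0.3, 0.6, -0.3]
finger_gap: 0.0101
finger_force: 60.7
11.35 [ 0.6206 -0.1852  0.0374] F [ 0.3  0.6 -0.3] gap 0.0101 60.700775384902954
[[ 0.942  0.335 -0.002]
 [ 0.335 -0.942  0.001]
 [-0.002 -0.001 -1.   ]]
units x,y,z [0.36 0.12 1.37] y-axis angle -70.4 turn units -0.03
```

View pics/s3.png

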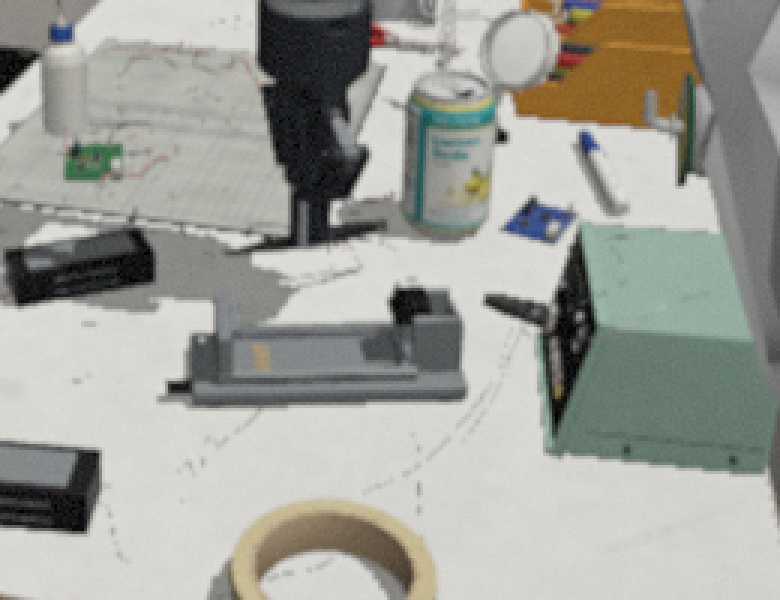

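The tweezers are held level at (305,240) in the crop, and the cradle is empty. Lowering them now.

```bash
python3 -m crank '[{"x":0.1,"y":0,"z":0.3,"turn":0,"gripper":-1},{"x":0.1,"y":0,"z":0.3,"turn":0,"gripper":-1},{"x":0.1,"y":0,"z":0.3,"turn":0,"gripper":-1},{"x":0,"y":0,"z":0.25,"turn":0,"gripper":-1},{"x":0,"y":0,"z":0.12,"turn":0,"gripper":-1},{"x":0,"y":0,"z":0.07,"turn":0,"gripper":-1},{"x":0,"y":0,"z":0.05,"turn":0,"gripper":-1},{"x":0,"y":0,"z":0,"turn":0,"gripper":-1}]'
```

```text
clock: 12.07
position: [0.6284, -0.1826, 0.004]
tool_rot: [0.0, 0.985, 0.172, -0.0]
ft_force: [0.3, 0.5, -0.4]
finger_gap: 0.01
finger_force: 60.7
```

```bash
python3 -m crank '[{"x":0,"y":0,"z":0.04,"turn":0,"gripper":-1},{"x":0,"y":0,"z":0.04,"turn":0,"gripper":-1},{"x":0,"y":0,"z":0,"turn":0,"gripper":-1},{"x":0,"y":0,"z":0,"turn":0,"gripper":-0.4},{"x":0,"y":0,"z":0,"turn":0,"gripper":-0.4},{"x":0,"y":0,"z":0,"turn":0,"gripper":-0.4},{"x":0,"y":0,"z":0,"turn":0,"gripper":-0.4},{"x":0,"y":0,"z":-0.3,"turn":0,"gripper":-0.4}]'
python3 -m crank '[{"x":0,"y":0,"z":-0.5,"turn":0,"gripper":-0.3},{"x":0,"y":0,"z":-0.7,"turn":0,"gripper":-0.3},{"x":0,"y":0,"z":-0.8,"turn":0,"gripper":-0.3},{"x":0,"y":0,"z":-0.8,"turn":0,"gripper":0},{"x":0,"y":0,"z":-0.5,"turn":0,"gripper":1},{"x":0,"y":0,"z":-0.2,"turn":0,"gripper":1},{"x":0,"y":0,"z":0,"turn":0,"gripper":1},{"x":0,"y":0,"z":0,"turn":0,"gripper":1}]'
python3 - <<'E'
from h import *
go([.4756,-.1668,.1],-70.3)
c=get_calibration("side");im,_=see("side",["tweezers"]);save(im[230:430,220:480].repeat(3,0).repeat(3,1),"s4.png")
E
```

```text
clock: 12.73
position: [0.6277, -0.1823, 0.0083]
tool_rot: [-0.001, 0.985, 0.172, -0.001]
ft_force: [-1.0, -0.6, -0.2]
finger_gap: 0.0256
finger_force: 0.0
clock: 13.4
position: [0.6282, -0.1825, 0.0965]
tool_rot: [-0.0, 0.985, 0.172, -0.0]
ft_force: [0.2, 0.6, -0.8]
finger_gap: 0.085
finger_force: 0.0
13.4 [ 0.6282 -0.1825  0.0965] F [ 0.2  0.6 -0.8] gap 0.085 0.0
[[ 0.941  0.339 -0.001]
 [ 0.339 -0.941  0.   ]
 [-0.    -0.    -1.   ]]
units x,y,z [-5.53 -2.66 -0.13] y-axis angle -70.2 turn units 0.02
side tweezers 0.51 [ 6.275e-01 -1.800e-01 -1.000e-04]
```

View pics/s4.png

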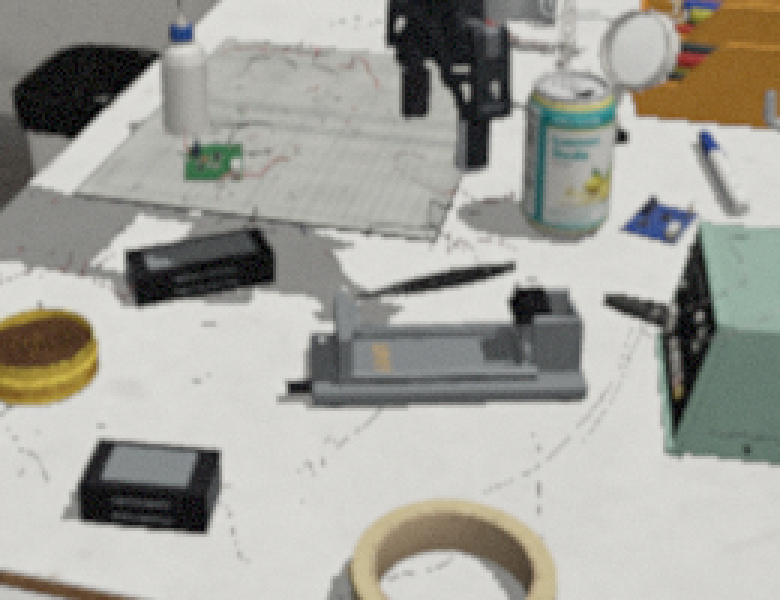

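The tweezers now lie flat on the bench at about (435,278), clear of the cradle. Next is the long pack.

```bash
python3 -m crank '[{"x":-0.8,"y":-0.36,"z":0,"turn":0,"gripper":1},{"x":-0.9,"y":-0.37,"z":0,"turn":0,"gripper":1},{"x":-0.9,"y":-0.37,"z":0,"turn":0,"gripper":1},{"x":-0.9,"y":-0.37,"z":0,"turn":0,"gripper":1},{"x":-0.9,"y":-0.37,"z":0,"turn":0,"gripper":1},{"x":-0.9,"y":-0.37,"z":0,"turn":0,"gripper":1},{"x":-0.6,"y":-0.3,"z":0,"turn":0,"gripper":1},{"x":0,"y":0,"z":0,"turn":0,"gripper":1}]' | head -2
python3 - <<'E'
from h import *
c=get_calibration("wrist");get_image("wrist")
for r in masks_of("wrist","pack_long")[:1]:
    m=r["pixels"].astype(np.uint8);q=max(cv2.findContours(m,0,2)[0],key=cv2.contourArea)[:,0]
    print(r["p"],q.min(0),q.max(0));b=cv2.minAreaRect(pix(q,.026,c)[:,:2].astype(np.float32)*1000);print(b)
go([.466,-.1718,.003],-70.3)
E
```

```text
clock: 14.17
position: [0.4657, -0.173, 0.0962]
0.97 [285 158] [365 338]
((462.7038269042969, -176.07870483398438), (103.13902282714844, 41.16655731201172), 19.712963104248047)
14.27 [ 0.4683 -0.1735  0.0968] F [-0.4  0.2 -0.4] gap 0.0854 0.0
[[ 0.941  0.339 -0.   ]
 [ 0.339 -0.941  0.   ]
 [-0.    -0.    -1.   ]]
units x,y,z [-0.06 -0.09  3.75] y-axis angle -70.2 turn units 0.02
```

```bash
python3 -m crank '[{"x":0,"y":0,"z":0.5,"turn":0,"gripper":1},{"x":0,"y":0,"z":0.7,"turn":0,"gripper":1},{"x":0,"y":0,"z":0.7,"turn":0,"gripper":1},{"x":0,"y":0,"z":0.7,"turn":0,"gripper":1},{"x":0,"y":0,"z":0.6,"turn":0,"gripper":1},{"x":0,"y":0,"z":0.4,"turn":0,"gripper":1},{"x":0,"y":0,"z":0.1,"turn":0,"gripper":1},{"x":0,"y":0,"z":0,"turn":0,"gripper":1}]'
python3 -m crank '[{"x":0,"y":0,"z":0,"turn":0,"gripper":-1},{"x":0,"y":0,"z":0,"turn":0,"gripper":-1},{"x":0,"y":0,"z":0,"turn":0,"gripper":-1},{"x":0,"y":0,"z":0,"turn":0,"gripper":-1},{"x":0,"y":0,"z":0,"turn":0,"gripper":-1},{"x":0,"y":0,"z":0,"turn":0,"gripper":-1},{"x":0,"y":0,"z":0,"turn":0,"gripper":-1},{"x":0,"y":0,"z":0,"turn":0,"gripper":-1}]'
python3 -m crank '[{"x":0,"y":0,"z":-0.3,"turn":0,"gripper":-1},{"x":0,"y":0,"z":-0.5,"turn":0.4,"gripper":-1},{"x":0,"y":0,"z":-0.5,"turn":-0.6,"gripper":-1},{"x":0,"y":0,"z":-0.5,"turn":0.8,"gripper":-1},{"x":0,"y":0,"z":-0.5,"turn":0.8,"gripper":-1},{"x":0,"y":0,"z":-0.4,"turn":0.8,"gripper":-1},{"x":0,"y":0,"z":-0.3,"turn":0.8,"gripper":-1},{"x":0,"y":0,"z":0,"turn":0.4,"gripper":-1}]'
python3 - <<'E'
from h import *
go([.536,-.2920,.09],-87.5)
im,c=see("side",["pack_long"]);save(im[230:430,220:480].repeat(3,0).repeat(3,1),"s5.png")
E
```

```text
clock: 14.93
position: [0.4685, -0.1734, 0.0039]
tool_rot: [-0.0, 0.985, 0.172, -0.001]
ft_force: [-0.0, 0.2, 0.6]
finger_gap: 0.0854
finger_force: 0.0
clock: 15.6
position: [0.4689, -0.1737, 0.0054]
tool_rot: [0.0, 0.985, 0.172, 0.001]
ft_force: [-1.6, -0.4, 5.2]
finger_gap: 0.0386
finger_force: 61.3
clock: 16.27
position: [0.4689, -0.1737, 0.0816]
tool_rot: [0.001, 1.0, 0.023, 0.001]
ft_force: [0.5, 0.0, -2.7]
finger_gap: 0.0388
finger_force: 60.9
16.27 [ 0.4689 -0.1737  0.0816] F [ 0.5  0.  -2.7] gap 0.0388 60.949562788009644
[[ 0.999  0.045  0.002]
 [ 0.045 -0.999 -0.001]
 [ 0.002  0.001 -1.   ]]
units x,y,z [ 2.47  4.85 -0.33] y-axis angle -87.4 turn units 0.02
side pack_long 0.64 [ 0.4642 -0.1775  0.0813]
```

View pics/s5.png

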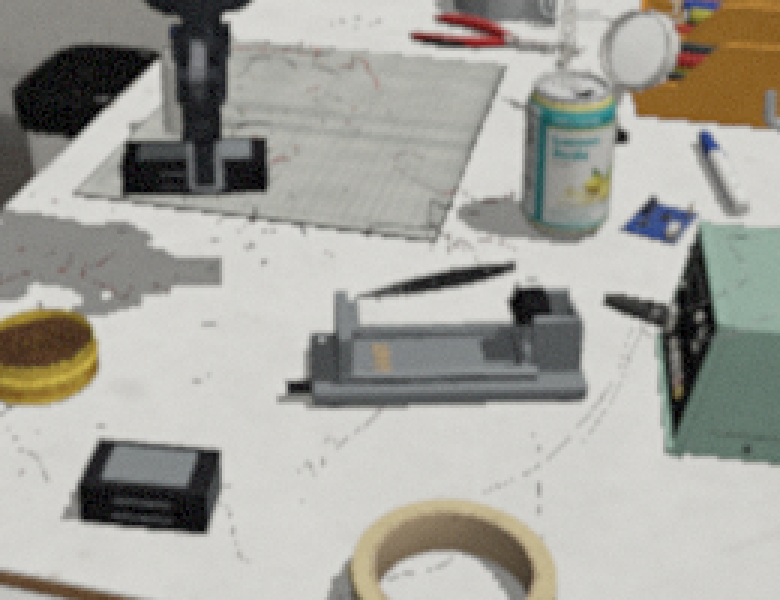

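The pack is held level, and the grip is about 7 mm to the far side of its middle. I'll tilt it in the pads by levering the far end over the top of the lip wall.

```bash
python3 -m crank '[{"x":0.2,"y":0.4,"z":0,"turn":0,"gripper":-1},{"x":0.35,"y":0.8,"z":0,"turn":0,"gripper":-1},{"x":0.35,"y":0.8,"z":0,"turn":0,"gripper":-1},{"x":0.35,"y":0.8,"z":0,"turn":0,"gripper":-1},{"x":0.35,"y":0.8,"z":0,"turn":0,"gripper":-1},{"x":0.35,"y":0.8,"z":0,"turn":0,"gripper":-1},{"x":0.2,"y":0.5,"z":0,"turn":0,"gripper":-1},{"x":0,"y":0,"z":0,"turn":0,"gripper":-1}]' | head -2
python3 -m crank '[{"x":0,"y":0,"z":0.1,"turn":0,"gripper":-1},{"x":0,"y":0,"z":0.2,"turn":0,"gripper":-1},{"x":0,"y":0,"z":0.2,"turn":0,"gripper":-1},{"x":0,"y":0,"z":0.2,"turn":0,"gripper":-1},{"x":0,"y":0,"z":0.2,"turn":0,"gripper":-1},{"x":0,"y":0,"z":0.1,"turn":0,"gripper":-1},{"x":0,"y":0,"z":0.05,"turn":0,"gripper":-1},{"x":0,"y":0,"z":0,"turn":0,"gripper":-1}]'
python3 - <<'E'
from h import *
go([.5284,-.2933,.052])
im,c=see("side",["pack_long","lip"]);save(im[230:430,220:480].repeat(3,0).repeat(3,1),"s6.png")
E
```

```text
clock: 17.03
position: [0.5286, -0.2958, 0.079]
clock: 17.7
position: [0.528, -0.2931, 0.053]
tool_rot: [-0.0, 1.0, 0.025, -0.0]
ft_force: [-0.7, 0.4, -1.6]
finger_gap: 0.0387
finger_force: 61.0
17.7 [ 0.528  -0.2931  0.053 ] F [-0.7  0.4 -1.6] gap 0.0387 60.952388048172
[[ 0.999  0.049 -0.   ]
 [ 0.049 -0.999  0.   ]
 [-0.    -0.    -1.   ]]
units x,y,z [0.02 0.01 0.04] y-axis angle -87.2 
side pack_long 0.78 [ 0.5221 -0.2935  0.0471]
side pack_long 0.61 [ 0.6627 -0.2908  0.0491]
side lip 0.63 [ 0.5691 -0.2903  0.041 ]
```

```bash
python3 -m crank '[{"x":0,"y":0,"z":0.04,"turn":0,"gripper":-1},{"x":0,"y":0,"z":0.04,"turn":0,"gripper":-1},{"x":0,"y":0,"z":0.04,"turn":0,"gripper":-1},{"x":0,"y":0,"z":0.04,"turn":0,"gripper":-1},{"x":0,"y":0,"z":0.04,"turn":0,"gripper":-1},{"x":0,"y":0,"z":0,"turn":0,"gripper":-1},{"x":0,"y":0,"z":0,"turn":0,"gripper":-1},{"x":0,"y":0,"z":0,"turn":0,"gripper":-1}]'
python3 - <<'E'
from h import *
im,c=see("side",["pack_long"]);save(im[230:430,220:480].repeat(3,0).repeat(3,1),"s6.png")
E
```

```text
clock: 18.52
position: [0.5284, -0.294, 0.051]
tool_rot: [0.001, 1.0, 0.024, 0.001]
ft_force: [-13.4, 3.0, 24.5]
finger_gap: 0.0387
finger_force: 64.9
side pack_long 0.45 [ 0.6264 -0.1817  0.0011]
side pack_long 0.35 [0.4286 0.0849 0.0008]
```

View pics/s6.png

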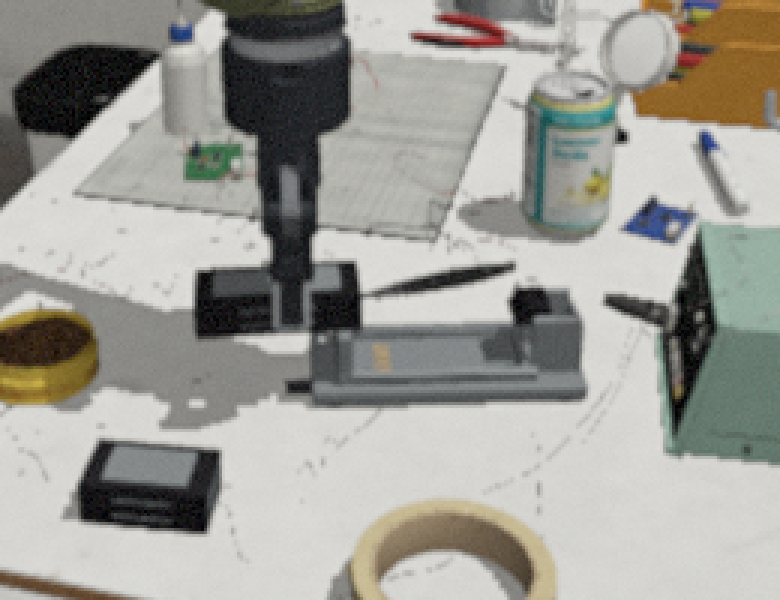

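It has tilted only slightly, about 2°, with 24 N of lever force, so it's close to slipping. I'll keep going and watch the force.

```bash
python3 -m crank '[{"x":0,"y":0,"z":0.05,"turn":0,"gripper":-1},{"x":0,"y":0,"z":0.05,"turn":0,"gripper":-1},{"x":0,"y":0,"z":0.05,"turn":0,"gripper":-1},{"x":0,"y":0,"z":0.05,"turn":0,"gripper":-1},{"x":0,"y":0,"z":0,"turn":0,"gripper":-1},{"x":0,"y":0,"z":0,"turn":0,"gripper":-1},{"x":0,"y":0,"z":0,"turn":0,"gripper":-1},{"x":0,"y":0,"z":0,"turn":0,"gripper":-1}]'
python3 - <<'E'
from h import *
s,R=st();print(s["wrist_torque"])
im,c=see("side",["pack_long"]);save(im[230:430,220:480].repeat(3,0).repeat(3,1),"s7.png")
E
```

```text
clock: 19.28
position: [0.528, -0.2943, 0.0461]
tool_rot: [0.001, 1.0, 0.024, 0.0]
ft_force: [-17.6, 1.7, 27.1]
finger_gap: 0.0388
finger_force: 69.0
19.28 [ 0.528  -0.2943  0.0461] F [-17.6   1.7  27.1] gap 0.0388 69.01598811149597
[[ 0.999  0.049  0.001]
 [ 0.049 -0.999 -0.002]
 [ 0.001  0.002 -1.   ]]
[0.3524298  2.26599155 0.07604713]
side pack_long 0.57 [ 0.5223 -0.298   0.0431]
```

```bash
cat >> h.py <<'E'
from scipy.optimize import minimize
def fit(x0,yaw=2.5,y=-.2935,cam="side",n="pack_long",near=None):
    """x0=[x,z,pitch_deg] of underside middle; pitch>0: far end (+x) up"""
    c=get_calibration(cam);get_image(cam);P=np.array(c["mtx"])@np.c_[np.array(c["R"]),np.array(c["t"])]
    B=np.array([[a,b,d] for a in(-.05,.05) for b in(-.02,.02) for d in(0,.026)])
    def hull(v):
        X=Ro.from_euler("ZY",[yaw,-v[2]],degrees=True).apply(B)+[v[0],y+(v[0]-x0[0])*np.tan(np.radians(yaw)),v[1]]
        q=np.c_[X,np.ones(8)]@P.T;q=q[:,:2]/q[:,2:]
        m=np.zeros((1920,2560),np.uint8);cv2.fillConvexPoly(m,cv2.convexHull((q*4*16).astype(np.int32)),1,shift=4);return m
    best=None;u0=hull(x0).astype(bool)
    for r in masks_of(cam,n):
        m=cv2.resize(r["pixels"].astype(np.uint8),(2560,1920),interpolation=0)
        o=(m.astype(bool)&u0).sum()/max(m.sum(),1)
        if best is None or o>best[0]: best=(o,m,r["p"])
    if best is None or best[0]<.2: print("no mask");return
    m=best[1];q=np.vstack([k for k in cv2.findContours(m,0,2)[0] if cv2.contourArea(k)>300]);M=np.zeros_like(m);cv2.fillConvexPoly(M,cv2.convexHull(q),1)
    f=lambda v:-(M&hull(v*sc)).sum()/max((M|hull(v*sc)).sum(),1)
    sc=np.array([.004,.004,5.]);rs=[minimize(f,np.array([x0[0],x0[1],p])/sc,method="Nelder-Mead",options=dict(initial_simplex=np.array([x0[0],x0[1],p])/sc+np.vstack([np.zeros(3),np.eye(3)*1.5]))) for p in(x0[2],x0[2]+12)]
    r=min(rs,key=lambda r:r.fun);v=r.x*sc;print("fit p%.2f ov%.2f IoU %.3f"%(best[2],best[0],-r.fun),"x,z,pitch",np.round(v,4));return v
E
python3 - <<'E'
from h import *
fit([.521,.043,8])
E
```

```text
fit p0.91 ov0.96 IoU -0.000 x,z,pitch [ 0.4739  0.0886 31.6111]h.py:42: RuntimeWarning: overflow encountered in scalar negative
  f=lambda v:-(M&hull(v*sc)).sum()/max((M|hull(v*sc)).sum(),1)
```

```bash
sed -i 's/f=lambda v:-(M&hull(v\*sc)).sum()\/max((M|hull(v\*sc)).sum(),1)/f=lambda v:-float((M\&hull(v*sc)).sum())\/float((M|hull(v*sc)).sum())/' h.py
python3 - <<'E'
from h import *
fit([.521,.043,8])
E
```

```text
fit p0.59 ov0.98 IoU 0.967 x,z,pitch [0.5224 0.0414 8.7845]
```

```bash
python3 -m crank '[{"x":0,"y":0,"z":0.06,"turn":0,"gripper":-1},{"x":0,"y":0,"z":0.06,"turn":0,"gripper":-1},{"x":0,"y":0,"z":0.06,"turn":0,"gripper":-1},{"x":0,"y":0,"z":0.06,"turn":0,"gripper":-1},{"x":0,"y":0,"z":0.06,"turn":0,"gripper":-1},{"x":0,"y":0,"z":0.02,"turn":0,"gripper":-1},{"x":0,"y":0,"z":0,"turn":0,"gripper":-1},{"x":0,"y":0,"z":0,"turn":0,"gripper":-1}]'
python3 - <<'E'
from h import *
fit([.5215,.036,18])
E
```

```text
clock: 20.25
position: [0.5277, -0.2943, 0.0383]
tool_rot: [0.001, 1.0, 0.024, 0.0]
ft_force: [-22.8, 2.7, 30.6]
finger_gap: 0.0388
finger_force: 77.7
fit p0.66 ov0.95 IoU 0.984 x,z,pitch [ 0.5239  0.0343 19.6701]
```

```bash
python3 -m crank '[{"x":0,"y":0,"z":0.06,"turn":0,"gripper":-1},{"x":0,"y":0,"z":0.06,"turn":0,"gripper":-1},{"x":0,"y":0,"z":0.06,"turn":0,"gripper":-1},{"x":0,"y":0,"z":0.06,"turn":0,"gripper":-1},{"x":0,"y":0,"z":0.03,"turn":0,"gripper":-1},{"x":0,"y":0,"z":0,"turn":0,"gripper":-1},{"x":0,"y":0,"z":0,"turn":0,"gripper":-1},{"x":0,"y":0,"z":0,"turn":0,"gripper":-1}]'
python3 - <<'E'
from h import *
fit([.5235,.032,26])
E
```

```text
clock: 21.02
position: [0.5279, -0.2943, 0.0319]
tool_rot: [0.001, 1.0, 0.024, 0.0]
ft_force: [-23.6, 4.0, 35.4]
finger_gap: 0.0387
finger_force: 86.8
fit p0.62 ov0.95 IoU 0.969 x,z,pitch [ 0.5264  0.0295 29.3527]
```

```bash
python3 -m crank '[{"x":0,"y":0,"z":0.06,"turn":0,"gripper":-1},{"x":0,"y":0,"z":0,"turn":0,"gripper":-1},{"x":0,"y":0,"z":-0.3,"turn":0,"gripper":-1},{"x":0,"y":0,"z":-0.6,"turn":0,"gripper":-1},{"x":0,"y":0,"z":-0.7,"turn":0,"gripper":-1},{"x":0,"y":0,"z":-0.7,"turn":0,"gripper":-1},{"x":0,"y":0,"z":-0.4,"turn":0,"gripper":-1},{"x":0,"y":0,"z":0,"turn":0,"gripper":-1}]'
python3 - <<'E'
from h import *
s,R=st()
fit([.5265,.092,27])
E
```

```text
clock: 21.78
position: [0.529, -0.2937, 0.0968]
tool_rot: [0.001, 1.0, 0.025, 0.002]
ft_force: [-0.3, 0.0, -2.8]
finger_gap: 0.039
finger_force: 84.9
21.78 [ 0.529  -0.2937  0.0968] F [-0.3  0.  -2.8] gap 0.039 84.8655366897583
[[ 0.999  0.049  0.003]
 [ 0.049 -0.999 -0.002]
 [ 0.003  0.002 -1.   ]]
fit p0.89 ov0.97 IoU 0.975 x,z,pitch [ 0.528   0.0949 31.1996]
```

The pack is tilted 31° in the grip. I'll take one wrist look at its lateral alignment with the pocket.

```bash
python3 - <<'E'
from h import *
im,c=see("wrist",["pocket","lip","catch_tip","cradle","pack_long"]);save(im,"w9.png");print(np.round(w("wrist",[0,0,0],c),4))
np.savez("w9.npz",**{k:np.array(v) for k,v in c.items()})
E
```

```text
wrist pocket 0.61 [ 0.6138 -0.2899  0.0139]
wrist lip 0.56 [ 0.5648 -0.2913  0.0424]
wrist pack_long 0.94 [ 0.5209 -0.294   0.0934]
[ 0.6075 -0.2896  0.2363]
```

View pics/w9.png

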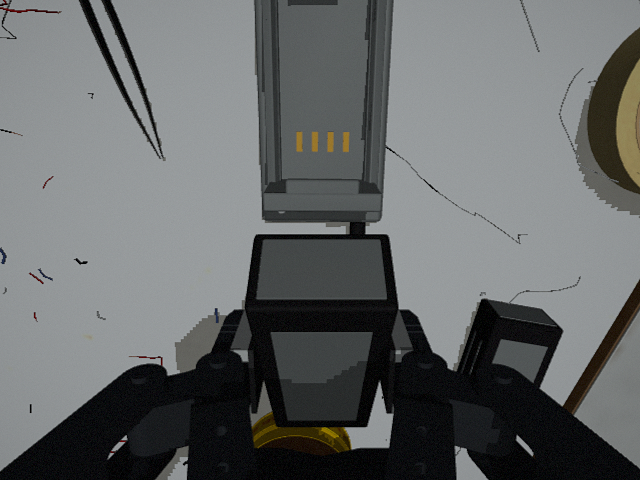

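The view shows the tilted pack's end face at columns 254–390, the lip at 264–383, and the pocket floor centred near column 323. I'll compute the numbers from the edges.

```bash
python3 - <<'E'
from h import *
im=cv2.cvtColor(cv2.imread("pics/w9.png"),6).astype(float);c={k:v for k,v in np.load("w9.npz").items()}
print(c["mtx"][0])
for r in (15,50,85,115,170,190,205):
    row=im[r-4:r+5].mean(0);g=np.abs(np.diff(cv2.GaussianBlur(row[None],(0,0),1)[0]))
    pk=[i for i in range(240,410) if g[i]>3 and g[i]==g[i-3:i+4].max()];print(r,[(i,round(g[i])) for i in pk])
p=lambda q,z:np.round(pix(q,z,c)[:,:2],4).tolist()
print("lip outer edge",p([(264,219),(382,219)],.0465),"lip inner",p([(285,180),(369,180)],.0465))
print("pack end lower-edge(top right face)",p([(254,236),(390,236)],.121),p([(246,305),(398,305)],.143))
print("boss",p([(358,235)],.01),"orange",p([(299,142),(346,142)],.014))
E
```

```text
[424.9944822    0.         321.20775818]
15 [(254, 34), (260, 8), (270, 12), (278, 15), (366, 17), (375, 14), (385, 9), (392, 31)]
50 [(254, 32), (261, 12), (271, 13), (278, 14), (367, 15), (374, 11), (383, 7), (390, 32)]
85 [(256, 31), (261, 11), (272, 13), (279, 15), (364, 17), (372, 11), (388, 32)]
115 [(258, 29), (273, 12), (280, 15), (362, 17), (371, 14), (386, 30)]
170 [(260, 31), (264, 11), (274, 12), (281, 14), (361, 15), (369, 11), (383, 30)]
190 [(260, 31), (265, 7), (285, 13), (358, 12), (377, 7), (382, 31)]
205 [(261, 40), (382, 31)]
lip outer edge [[0.5495, -0.2655], [0.5522, -0.3204]] lip inner [[0.5684, -0.2749], [0.5703, -0.3128]]
pack end lower-edge(top right face) [[0.567, -0.2721], [0.5689, -0.3111]] [[0.5567, -0.2735], [0.5586, -0.3108]]
boss [[0.5316, -0.3138]] orange [[0.5819, -0.2791], [0.5831, -0.3033]]
```

```bash
python3 -m crank '[{"x":0.3,"y":0,"z":0,"turn":0,"gripper":-1},{"x":0.6,"y":0,"z":0,"turn":0,"gripper":-1},{"x":0.7,"y":0,"z":0,"turn":0,"gripper":-1},{"x":0.7,"y":0,"z":0,"turn":0,"gripper":-1},{"x":0.7,"y":0,"z":0,"turn":0,"gripper":-1},{"x":0.6,"y":0,"z":0,"turn":0,"gripper":-1},{"x":0.4,"y":0,"z":0,"turn":0,"gripper":-1},{"x":0.05,"y":0,"z":0,"turn":0,"gripper":-1}]' | head -2
python3 -m crank '[{"x":0,"y":0,"z":0.1,"turn":0,"gripper":-1},{"x":0,"y":0,"z":0.3,"turn":0,"gripper":-1},{"x":0,"y":0,"z":0.3,"turn":0,"gripper":-1},{"x":0,"y":0,"z":0.3,"turn":0,"gripper":-1},{"x":0,"y":0,"z":0.3,"turn":0,"gripper":-1},{"x":0,"y":0,"z":0.2,"turn":0,"gripper":-1},{"x":0,"y":0,"z":0.1,"turn":0,"gripper":-1},{"x":0,"y":0,"z":0,"turn":0,"gripper":-1}]'
python3 - <<'E'
from h import *
s,R=st();im,c=see("side",["lip","catch_tip"])
v=fit([s["position"][0]-.001,s["position"][2]-.002,29],y=-.289)
a=np.radians(v[2]);bl=v[:2]-.05*np.array([np.cos(a),np.sin(a)]);print("cradle-frame (x, above floor) bl",bl*1000-[615,14],"tl",(bl+.026*np.array([-np.sin(a),np.cos(a)]))*1000-[615,14],"br",(bl+.1*np.array([np.cos(a),np.sin(a)]))*1000-[615,14])
E
```

```text
clock: 22.85
position: [0.6308, -0.2877, 0.0939]
clock: 23.52
position: [0.6289, -0.2882, 0.0537]
tool_rot: [-0.0, 1.0, 0.024, -0.0]
ft_force: [0.3, -0.1, -2.5]
finger_gap: 0.0391
finger_force: 84.9
23.52 [ 0.6289 -0.2882  0.0537] F [ 0.3 -0.1 -2.5] gap 0.0391 84.86363053321838
[[ 0.999  0.049 -0.001]
 [ 0.049 -0.999  0.001]
 [-0.001 -0.001 -1.   ]]
side lip 0.93 [ 0.5696 -0.2915  0.0439]
side catch_tip 0.64 [ 0.6621 -0.2893  0.0504]
fit p0.62 ov0.99 IoU 0.963 x,z,pitch [ 0.6286  0.053  30.0464]
cradle-frame (x, above floor) bl [-29.71971568  13.92979233] tl [-42.73794718  36.43591701] br [56.84230235 63.99991351]
```

```bash
python3 -m crank '[{"x":0.02,"y":0,"z":0.06,"turn":0,"gripper":-1},{"x":0,"y":0,"z":0.08,"turn":0,"gripper":-1},{"x":0,"y":0,"z":0.08,"turn":0,"gripper":-1},{"x":0,"y":0,"z":0.08,"turn":0,"gripper":-1},{"x":0,"y":0,"z":0.06,"turn":0,"gripper":-1},{"x":0,"y":0,"z":0.06,"turn":0,"gripper":-1},{"x":0,"y":0,"z":0,"turn":0,"gripper":-1},{"x":0,"y":0,"z":0,"turn":0,"gripper":-1}]'
python3 - <<'E'
from h import *
s=sense()
v=fit([s["position"][0]-.001,s["position"][2]-.001,29],y=-.289)
a=np.radians(v[2]);bl=v[:2]-.05*np.array([np.cos(a),np.sin(a)]);print("cradle-frame (x, above floor) bl",bl*1000-[615,14],"tl",(bl+.026*np.array([-np.sin(a),np.cos(a)]))*1000-[615,14],"br",(bl+.1*np.array([np.cos(a),np.sin(a)]))*1000-[615,14])
E
```

```text
clock: 24.43
position: [0.6297, -0.2882, 0.0439]
tool_rot: [-0.0, 1.0, 0.024, -0.0]
ft_force: [-0.1, 0.1, -3.1]
finger_gap: 0.0389
finger_force: 84.9
fit p0.66 ov1.00 IoU 0.951 x,z,pitch [ 0.6283  0.0417 28.6742]
cradle-frame (x, above floor) bl [-30.5617992    3.73968923] tl [-43.0373263   26.55111671] br [57.17446033 51.72248576]
```

```bash
python3 -m crank '[{"x":0,"y":0,"z":0.04,"turn":0,"gripper":-1},{"x":0,"y":0,"z":0.04,"turn":0,"gripper":-1},{"x":0,"y":0,"z":0.04,"turn":0,"gripper":-1},{"x":0,"y":0,"z":0,"turn":0,"gripper":-1},{"x":0,"y":0,"z":0,"turn":0,"gripper":-1},{"x":0,"y":0,"z":0,"turn":0,"gripper":-1},{"x":0,"y":0,"z":0,"turn":0,"gripper":-1},{"x":0,"y":0,"z":0,"turn":0,"gripper":-1}]'
```

```text
clock: 25.2
position: [0.6298, -0.2883, 0.0413]
tool_rot: [0.0, 1.0, 0.025, 0.0]
ft_force: [0.2, 0.9, 1.0]
finger_gap: 0.039
finger_force: 85.4
```

It's touching the floor with about 4 N. Now I'll slide it under the lip.

```bash
python3 -m crank '[{"x":-0.05,"y":0,"z":0,"turn":0,"gripper":-1},{"x":-0.06,"y":0,"z":0,"turn":0,"gripper":-1},{"x":-0.06,"y":0,"z":0,"turn":0,"gripper":-1},{"x":-0.06,"y":0,"z":0,"turn":0,"gripper":-1},{"x":-0.05,"y":0,"z":0,"turn":0,"gripper":-1},{"x":0,"y":0,"z":0,"turn":0,"gripper":-1},{"x":0,"y":0,"z":0,"turn":0,"gripper":-1},{"x":0,"y":0,"z":0,"turn":0,"gripper":-1}]'
python3 - <<'E'
from h import *
s=sense()
v=fit([s["position"][0]-.001,s["position"][2]-.001,29],y=-.289)
a=np.radians(v[2]);bl=v[:2]-.05*np.array([np.cos(a),np.sin(a)]);print("cradle-frame (x, above floor) bl",bl*1000-[615,14],"tl",(bl+.026*np.array([-np.sin(a),np.cos(a)]))*1000-[615,14],"br",(bl+.1*np.array([np.cos(a),np.sin(a)]))*1000-[615,14])
E
```

```text
clock: 25.87
position: [0.6226, -0.2887, 0.0411]
tool_rot: [0.0, 1.0, 0.024, -0.0]
ft_force: [-0.2, 0.6, 4.8]
finger_gap: 0.0384
finger_force: 85.4
fit p0.73 ov0.99 IoU 0.942 x,z,pitch [ 0.6215  0.0396 31.3564]
cradle-frame (x, above floor) bl [-36.17822863  -0.42638621] tl [-49.70758316  21.776239  ] br [49.21648369 51.60959277]
```

It's under the lip: by the fit its top edge is at x ≈ -49.7 mm. Now rocking it down along the arc.

```bash
python3 -m crank '[{"x":0.02,"y":0,"z":0.06,"turn":0,"gripper":-1},{"x":0.03,"y":0,"z":0.07,"turn":0,"gripper":-1},{"x":0.03,"y":0,"z":0.08,"turn":0,"gripper":-1},{"x":0.03,"y":0,"z":0.08,"turn":0,"gripper":-1},{"x":0.02,"y":0,"z":0.08,"turn":0,"gripper":-1},{"x":0.01,"y":0,"z":0.06,"turn":0,"gripper":-1},{"x":0,"y":0,"z":0,"turn":0,"gripper":-1},{"x":0,"y":0,"z":0,"turn":0,"gripper":-1}]'
python3 - <<'E'
from h import *
s=sense()
v=fit([s["position"][0]-.001,s["position"][2]-.001,18],y=-.289)
a=np.radians(v[2]);bl=v[:2]-.05*np.array([np.cos(a),np.sin(a)]);print("cradle-frame (x, above floor) bl",bl*1000-[615,14],"tl",(bl+.026*np.array([-np.sin(a),np.cos(a)]))*1000-[615,14],"br",(bl+.1*np.array([np.cos(a),np.sin(a)]))*1000-[615,14])
E
```

```text
clock: 26.63
position: [0.6286, -0.2888, 0.0335]
tool_rot: [0.001, 1.0, 0.025, 0.003]
ft_force: [7.8, 1.6, 18.8]
finger_gap: 0.039
finger_force: 87.1
fit p0.70 ov0.97 IoU 0.913 x,z,pitch [ 0.625   0.0331 22.546 ]
cradle-frame (x, above floor) bl [-36.18569611  -0.07022842] tl [-46.15475935  23.9426385 ] br [56.17148438 38.27232251]
```

The end stuck on the floor and didn't follow into the lip. I'll unload it a little and push it back under.

```bash
python3 -m crank '[{"x":0,"y":0,"z":-0.06,"turn":0,"gripper":-1},{"x":0,"y":0,"z":-0.05,"turn":0,"gripper":-1},{"x":-0.04,"y":0,"z":0,"turn":0,"gripper":-1},{"x":-0.04,"y":0,"z":0,"turn":0,"gripper":-1},{"x":-0.04,"y":0,"z":0,"turn":0,"gripper":-1},{"x":0,"y":0,"z":0,"turn":0,"gripper":-1},{"x":0,"y":0,"z":0,"turn":0,"gripper":-1},{"x":0,"y":0,"z":0,"turn":0,"gripper":-1}]'
python3 - <<'E'
from h import *
s=sense()
v=fit([s["position"][0]-.003,s["position"][2]-.001,18],y=-.289)
a=np.radians(v[2]);bl=v[:2]-.05*np.array([np.cos(a),np.sin(a)]);print("cradle-frame (x, above floor) bl",bl*1000-[615,14],"tl",(bl+.026*np.array([-np.sin(a),np.cos(a)]))*1000-[615,14],"br",(bl+.1*np.array([np.cos(a),np.sin(a)]))*1000-[615,14])
E
```

```text
clock: 27.4
position: [0.625, -0.2886, 0.034]
tool_rot: [0.001, 1.0, 0.025, 0.002]
ft_force: [13.6, -0.3, 4.9]
finger_gap: 0.0386
finger_force: 85.1
fit p0.88 ov0.98 IoU 0.941 x,z,pitch [ 0.6209  0.0332 22.5943]
cradle-frame (x, above floor) bl [-40.26053463  -0.04458214] tl [-50.24983095  23.95987493] br [52.06430023 38.37578835]
```

```bash
python3 -m crank '[{"x":0,"y":0,"z":0.06,"turn":0,"gripper":-1},{"x":0.01,"y":0,"z":0.07,"turn":0,"gripper":-1},{"x":0.01,"y":0,"z":0.07,"turn":0,"gripper":-1},{"x":0.01,"y":0,"z":0.07,"turn":0,"gripper":-1},{"x":0.01,"y":0,"z":0.07,"turn":0,"gripper":-1},{"x":0,"y":0,"z":0.06,"turn":0,"gripper":-1},{"x":0,"y":0,"z":0,"turn":0,"gripper":-1},{"x":0,"y":0,"z":0,"turn":0,"gripper":-1}]'
python3 - <<'E'
from h import *
s=sense()
v=fit([s["position"][0]-.003,s["position"][2]-.001,10],y=-.289)
a=np.radians(v[2]);bl=v[:2]-.05*np.array([np.cos(a),np.sin(a)]);print("cradle-frame (x, above floor) bl",bl*1000-[615,14],"tl",(bl+.026*np.array([-np.sin(a),np.cos(a)]))*1000-[615,14],"br",(bl+.1*np.array([np.cos(a),np.sin(a)]))*1000-[615,14])
E
```

```text
clock: 28.17
position: [0.6266, -0.289, 0.0257]
tool_rot: [0.001, 1.0, 0.025, 0.003]
ft_force: [11.2, -0.3, 16.0]
finger_gap: 0.0387
finger_force: 87.0
fit p0.95 ov0.95 IoU 0.951 x,z,pitch [ 0.62    0.0266 14.3018]
cradle-frame (x, above floor) bl [-43.49500228   0.26310254] tl [-49.91777733  25.45730744] br [53.4057858  24.96608353]
```

```bash
python3 -m crank '[{"x":0,"y":0,"z":0.05,"turn":0,"gripper":-1},{"x":0,"y":0,"z":0.05,"turn":0,"gripper":-1},{"x":0,"y":0,"z":0.05,"turn":0,"gripper":-1},{"x":0,"y":0,"z":0.03,"turn":0,"gripper":-1},{"x":0,"y":0,"z":0,"turn":0,"gripper":-1},{"x":0,"y":0,"z":0,"turn":0,"gripper":-1},{"x":0,"y":0,"z":0,"turn":0,"gripper":-1},{"x":0,"y":0,"z":0,"turn":0,"gripper":-1}]'
python3 - <<'E'
from h import *
s=sense()
v=fit([s["position"][0]-.006,s["position"][2]-.001,7],y=-.289)
a=np.radians(v[2]);bl=v[:2]-.05*np.array([np.cos(a),np.sin(a)]);print("cradle-frame (x, above floor) bl",bl*1000-[615,14],"tl",(bl+.026*np.array([-np.sin(a),np.cos(a)]))*1000-[615,14],"br",(bl+.1*np.array([np.cos(a),np.sin(a)]))*1000-[615,14])
E
```

```text
clock: 28.93
position: [0.6268, -0.2891, 0.0215]
tool_rot: [0.002, 1.0, 0.025, 0.003]
ft_force: [11.7, 0.3, 17.4]
finger_gap: 0.0388
finger_force: 89.0
fit p0.78 ov0.95 IoU 0.953 x,z,pitch [ 0.6195  0.0233 11.1113]
cradle-frame (x, above floor) bl [-44.54886434  -0.30933652] tl [-49.55948321  25.2032819 ] br [53.57659111 18.96227453]
```

```bash
python3 -m crank '[{"x":0,"y":0,"z":-0.1,"turn":0,"gripper":-1},{"x":0,"y":0,"z":-0.02,"turn":0,"gripper":0.6},{"x":0,"y":0,"z":0,"turn":0,"gripper":0.6},{"x":0,"y":0,"z":0,"turn":0,"gripper":0.6},{"x":0,"y":0,"z":0,"turn":0,"gripper":0.6},{"x":0,"y":0,"z":-0.3,"turn":0,"gripper":0.6},{"x":0,"y":0,"z":-0.6,"turn":0,"gripper":0.6},{"x":0,"y":0,"z":-0.8,"turn":0,"gripper":0.6}]'
python3 -m crank '[{"x":0.2,"y":0,"z":-0.5,"turn":0,"gripper":0.6},{"x":0.2,"y":0,"z":-0.2,"turn":0,"gripper":-1},{"x":0.1,"y":0,"z":0,"turn":0,"gripper":-1},{"x":0.1,"y":0,"z":0,"turn":0,"gripper":-1},{"x":0.1,"y":0,"z":0,"turn":0,"gripper":-1},{"x":0,"y":0,"z":0,"turn":0,"gripper":-1},{"x":0,"y":0,"z":0,"turn":0,"gripper":-1},{"x":0,"y":0,"z":0,"turn":0,"gripper":-1}]'
python3 - <<'E'
from h import *
s=sense()
v=fit([.617,.02,5],y=-.289)
a=np.radians(v[2]);bl=v[:2]-.05*np.array([np.cos(a),np.sin(a)]);print("cradle-frame (x, above floor) bl",bl*1000-[615,14],"tl",(bl+.026*np.array([-np.sin(a),np.cos(a)]))*1000-[615,14],"br",(bl+.1*np.array([np.cos(a),np.sin(a)]))*1000-[615,14])
go([.615+.03,-.288,.065],-87.5)
E
```

```text
clock: 29.7
position: [0.6236, -0.2883, 0.0642]
tool_rot: [-0.001, 1.0, 0.024, -0.001]
ft_force: [0.4, 0.3, 0.8]
finger_gap: 0.0682
finger_force: 0.0
clock: 30.37
position: [0.6414, -0.2876, 0.0809]
tool_rot: [-0.0, 1.0, 0.024, -0.0]
ft_force: [0.1, -0.3, -0.5]
finger_gap: 0.0
finger_force: 0.0
fit p0.89 ov0.97 IoU 0.859 x,z,pitch [0.6152 0.0162 3.4577]
cradle-frame (x, above floor) bl [-49.67340226  -0.76923186] tl [-51.24152354  25.18343651] br [50.14455302  5.26200385]
30.47 [ 0.6415 -0.2877  0.0813] F [ 0.1 -0.2 -0.1] gap 0.0004 0.0
[[ 0.999  0.049 -0.   ]
 [ 0.049 -0.999  0.   ]
 [-0.    -0.    -1.   ]]
units x,y,z [0.14 0.02 0.65] y-axis angle -87.2 turn units 0.06
```

```bash
python3 -m crank '[{"x":0.03,"y":0,"z":0.2,"turn":0,"gripper":-1},{"x":0.03,"y":0,"z":0.3,"turn":0,"gripper":-1},{"x":0,"y":0,"z":0.3,"turn":0,"gripper":-1},{"x":0,"y":0,"z":0.3,"turn":0,"gripper":-1},{"x":0,"y":0,"z":0.2,"turn":0,"gripper":-1},{"x":0,"y":0,"z":0.1,"turn":0,"gripper":-1},{"x":0,"y":0,"z":0,"turn":0,"gripper":-1},{"x":0,"y":0,"z":0,"turn":0,"gripper":-1}]'
python3 -m crank '[{"x":0,"y":0,"z":0.06,"turn":0,"gripper":-1},{"x":0,"y":0,"z":0.06,"turn":0,"gripper":-1},{"x":0,"y":0,"z":0.06,"turn":0,"gripper":-1},{"x":0,"y":0,"z":0.04,"turn":0,"gripper":-1},{"x":0,"y":0,"z":0.04,"turn":0,"gripper":-1},{"x":0,"y":0,"z":0,"turn":0,"gripper":-1},{"x":0,"y":0,"z":0,"turn":0,"gripper":-1},{"x":0,"y":0,"z":0,"turn":0,"gripper":-1}]'
```

```text
clock: 31.13
position: [0.6432, -0.2876, 0.0465]
tool_rot: [-0.0, 1.0, 0.024, 0.0]
ft_force: [0.4, 0.1, 0.2]
finger_gap: -0.0
finger_force: 0.0
clock: 31.8
position: [0.6433, -0.2876, 0.0402]
tool_rot: [0.0, 1.0, 0.025, 0.0]
ft_force: [-0.2, 1.0, 1.3]
finger_gap: 0.0002
finger_force: 0.8
```

```bash
python3 -m crank '[{"x":0,"y":0,"z":0.04,"turn":0,"gripper":-1},{"x":0,"y":0,"z":0.04,"turn":0,"gripper":-1},{"x":0,"y":0,"z":0,"turn":0,"gripper":-1},{"x":0,"y":0,"z":0,"turn":0,"gripper":-1},{"x":0,"y":0,"z":0,"turn":0,"gripper":-1},{"x":0,"y":0,"z":0,"turn":0,"gripper":-1},{"x":0,"y":0,"z":0,"turn":0,"gripper":-1},{"x":0,"y":0,"z":0,"turn":0,"gripper":-1}]'
python3 -m crank '[{"x":0,"y":0,"z":-0.3,"turn":0,"gripper":-1},{"x":0,"y":0,"z":-0.6,"turn":0,"gripper":-1},{"x":-0.6,"y":0,"z":-0.8,"turn":0,"gripper":-1},{"x":-1,"y":0,"z":-0.9,"turn":0,"gripper":-1},{"x":-1,"y":0,"z":-0.9,"turn":0,"gripper":-1},{"x":-1,"y":0,"z":-0.7,"turn":0,"gripper":-1},{"x":-0.6,"y":0,"z":-0.3,"turn":0,"gripper":-1},{"x":0,"y":0,"z":0,"turn":0,"gripper":-1}]' | head -2
python3 - <<'E'
from h import *
fit([.616,.015,1],y=-.289)
a,_=see("wrist",["pack_long","catch_tip","lip","tweezers"]);b,_=see("side",["pack_long","catch_tip","tweezers","pack_short"])
b=cv2.resize(b[280:380,270:430],(768,480),interpolation=2)[:300+180]
a=cv2.resize(a,(400,300));z=np.zeros((600,800,3),np.uint8);z[:300,:400]=a;z[:300,400:]=cv2.resize(get_image("scene")[270:420,280:480],(400,300));z[300:600]=cv2.resize(b,(800,480))[100:400];save(z,"fin.png")
E
```

```text
clock: 32.47
position: [0.6434, -0.2877, 0.0401]
tool_rot: [0.0, 1.0, 0.024, 0.0]
ft_force: [-9.7, 4.9, 17.4]
finger_gap: -0.0002
finger_force: 8.6
clock: 33.13
position: [0.5371, -0.2936, 0.1542]
no mask
wrist pack_long 0.79 [ 0.6075 -0.2931  0.0137]
wrist catch_tip 0.8 [ 0.6623 -0.2879  0.0461]
wrist lip 0.79 [ 0.5668 -0.2909  0.0396]
wrist tweezers 0.88 [ 0.6235 -0.1794 -0.0027]
side pack_long 0.87 [ 0.6153 -0.2937  0.017 ]
side catch_tip 0.73 [ 0.6074 -0.4803 -0.0019]
side catch_tip 0.41 [ 0.6574 -0.2872  0.0469]
side tweezers 0.69 [ 6.257e-01 -1.810e-01 -3.000e-04]
side tweezers 0.67 [ 0.6191 -0.2891  0.0117]
side pack_short 0.72 [ 0.4561 -0.4068  0.0069]
```

View pics/fin.png

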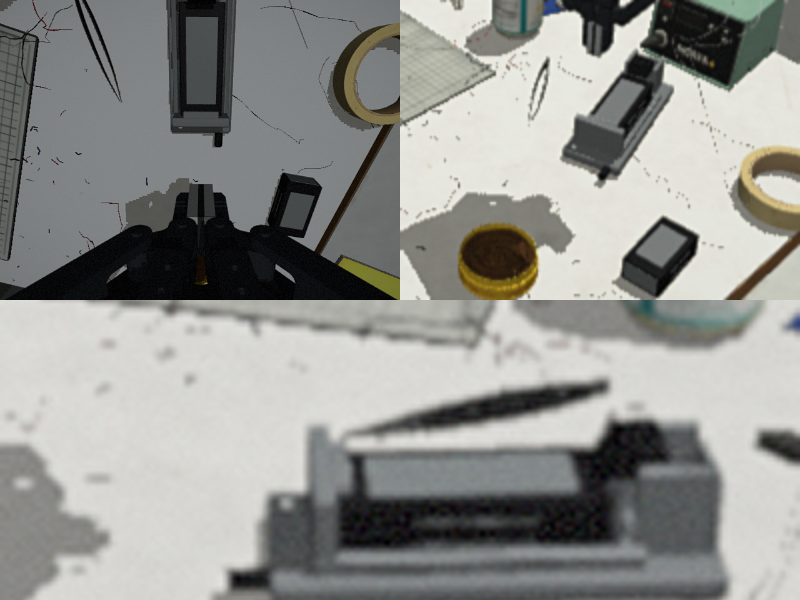

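The pack lies level in the pocket under the lip, with its top at 40 mm as expected for a seated pack. The catch tip reads x ≈ 0.660 m, the closed position. The tweezers are flat on the bench, and the robot is clear of everything.

```bash
python3 -c "from rig import close_job; print(close_job())"
```

```text
the job is handed in; nothing more can be done
None
```

The job is handed in at about 33 s: by my last checks the tweezers lie flat on the bench clear of the cradle and the long pack is flat in the pocket with the catch closed over it; I moved nothing else.

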